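# Make up two different meal trays

### The arm

A 6-joint arm with a two-finger parallel gripper is mounted at the origin on the work surface. World frame = base frame: x ahead of the robot, y to its left, z up, the work surface at z = 0. Lengths are in m, angles in rad, forces in N, time in s.
With the tool pointing down it reaches from about 0.2 to 0.875 m from the base axis. Payload 3.4 kg.
Tool frame: the origin (TCP) lies between the finger pads; the fingertips stand 14 mm ahead of it and the grasp point (between the pads) lies 5 mm behind it; z points along the fingers, y is the line along which they close (so a half turn about z gives the same grasp; the last joint's range is limited). The gripper opens to 94 mm and grips with 3 to 60 N. Pads are 16 mm wide; open, the fingers measure 119 mm over their backs; the gripper's body (75 mm by 177 mm) begins 78 mm behind the grasp point.
Start: joints at [1.076, 0.276, 1.505, -0, 1.361, -0.121], TCP at [0.21, 0.535, 0.219] pointing down, gripper open.
Joint ranges: [-2.89, 2.89], [-0.75, 2.08], [0.22, 2.7], [-1.18, 4.32], [0.11, 2.71], [-2.7, 2.7]. Speed limits (rad/s): [2.57, 2.57, 3.14, 3.14, 3.14, 3.14].

### API

Orientations are given as a unit quaternion [w, x, y, z].
In Python, from rig import ctrl gives the robot as it stands.
- The arm moves only by the tool step_arm, never from a script. Its argument "targets" is a list of rows, each a list of 3 entries, a list of its own where there are three numbers: the turn, a rotation vector about the tool's x, y, z in degrees, then the shift along the tool's x, y, z in m, then the closure, from -1 (fully open) to 1 (shut). In form: [[[ax, ay, az], [dx, dy, dz], claw], ...]. A call has 1 to 8 rows; each row is the pose to reach, as a shift and turn from the pose commanded when the call began, along the tool's axes at that moment; what a row does not reach only later rows make up. A row lasts 1/10 s, in which the tool goes at most 50 mm and 8.59 degrees, less where a joint would pass 70% of its speed; a pose out of reach is approached as far as the arm can. A call with a gripper value outside its range is refused whole. The fingers move at their own pace and stop on an object; the grip force is fixed at half the most. Time passes only in rows, so rows that repeat a pose let the fingers close. It gives the time, the measured TCP pose, the force, the opening and the grip force at its end, in the units of the state.
- ctrl.observe(): the state, without advancing time (a new reading comes with each control period).
- ctrl.grab_frame(name): name is "side" or "top" or "wrist"; returns (picture, depth): 384x512x3 uint8, red, green, blue; 384x512 float32, m along the optical axis (not along the pixel's ray), 0 where there is no reading.
- ctrl.camera_info(name): a dict with "K" (3x3 intrinsics, pixels), "rvec" (rotation vector, rad) and "tvec" (3), from world to camera coordinates, as OpenCV has them. Camera axes: x right, y down, z forward; pixel columns grow to the right and rows downward; lengths in m; the calibration is good to about 2 mm. A picture is of the moment at which its call begins: read the wrist's pose just before it. camera_info takes no time and is no camera call; for the wrist camera it gives the pose at the moment of the call.
- ctrl.job_done(): hands the job in; it is judged then, once.
The state is a dict: "clock": time; "joints": joint angles; "qd": joint speeds; "tau": joint torques, N m; "tool_pos": TCP position; "tcp_rot": TCP orientation; "contact_force": force on the tool from outside, world axes, zero at the start; "torque": the same for the moment, N m; "gripper_width": finger opening in m; "gripper_force": force on a finger pad.
Only numpy, scipy, OpenCV 4.12 (cv2) and the standard library are available. Lean on these libraries where they do the work, as an engineer would, in place of code of your own. Each camera call takes 0.05 s, during which the arm holds its last target. There are 200 camera calls.

### The job

Make up the two mint-green meal trays on the steel counter. On the tray with two round grey patches stand the custard cup on the larger patch, with its lid seated on it, and the tall tumbler on the smaller patch; on the tray with a square patch stand the milk carton on the square and the small dish on the round patch. Set everything down gently and upright, well centred on its patch, and leave the stack of bowls and the sauce bottle where they are.

Things in the scene. Friction and masses are not known exactly. Their poses are not given: they have to be found in the camera images.
- cup_center (a point): White ceramic custard cup, open at the top, round: outer diameter 66 mm from 18 mm above its underside up to the rim, tapering below that to a foot of 50 mm diameter; 62 mm high, wall 4 mm (mouth 58 mm), about 0.19 kg. The point is on its axis half-way up, 31 mm above its underside; z is its axis, up.
- lid_center (a point): White ceramic lid of the custard cup, right way up: disc 70 mm across, its top 11 mm above the lid's underside; upright round knob, 18 mm diameter, from there to 31 mm; below the disc a boss 48 mm across, 5 mm deep, that drops loosely into the cup's mouth. 0.07 kg. Point: on its axis 15.5 mm above the underside; z up. Seated, it is 41.5 mm above the cup's centre point.
- tumbler_center (a point): White tall tumbler, open at the top, round and nearly straight: outer diameter 53 mm at the foot, 54 mm at the rim, 80 mm high, about 0.12 kg. The point is on its axis half-way up, 40 mm above its underside; z is its axis, up. Best gripped in its upper half, where its rim keeps clear of the gripper.
- carton_center (a point): Small milk carton, paper white with a pale grey band: square body 54 by 54 mm, 56 mm high, with a gable roof ending in an upright fin (4 mm thick along x, 54 mm long along y); 78 mm high over all, about 0.16 kg. Point: on its axis half-way up, 39 mm up, still in the square body; x and y are square to its sides, z up. Best gripped high on the square body.
- dish_center (a point): White ceramic small dish, open at the top, round: outer diameter 60 mm from 11 mm above its underside up to the rim, tapering below that to a foot of 42 mm diameter; 36 mm high, wall 4 mm, about 0.11 kg. The point is on its axis half-way up, 18 mm above its underside; z up.
- tray_rounds: Mint-green tray with two round grey patches, fixed: 150 mm (x) by 250 mm (y), floor 4 mm above the counter, rim 10 mm high, 4 mm thick. Origin: centre of its underside, z up. The larger patch (92 mm diameter, for the custard cup) is centred at x = 0, y = +57.5 mm in the tray's frame; the smaller (78 mm, for the tumbler) at x = 0, y = -57.5 mm. Patches are flush with the floor.
- tray_square: Mint-green tray with one square and one round grey patch, fixed: 150 mm (x) by 250 mm (y), floor 4 mm above the counter, rim 10 mm high, 4 mm thick. Origin: centre of its underside, z up. The square patch (78 mm, sides along the tray's, for the carton) is centred at x = 0, y = +57.5 mm in the tray's frame; the round one (84 mm diameter, for the dish) at x = 0, y = -57.5 mm. Patches are flush.
- bowl_stack: Stack of five nested white bowls, 94 mm across and 82 mm high, loose, to be left alone. The origin is the centre of its underside.
- soy_bottle: Amber glass sauce bottle with a black cap, 54 mm diameter and 130 mm high, loose, to be left alone. The origin is the centre of its underside.
Mind the look-alikes: they are no part of the job. Leave any turquoise look-alike of the part that bears lid_center alone.

How it is judged:
At the end, for the whole second after the job is handed in: Cup, tumbler, carton and dish stand upright (0.1 rad) on the floor of the right tray (height within 5 mm), within 13 mm along each tray axis of the centre of their own patch; the lid lies flat (0.08 rad) on the cup, within 8 mm of its axis and 4 mm of seated height; all at rest (x of cup_center in the frame of tray_rounds between -0.013 and 0.013 m and y of cup_center in the frame of tray_rounds between 0.0445 and 0.0705 m and z of cup_center in the frame of tray_rounds between 0.03 and 0.04 m and angle between each of cup_center, tumbler_center, carton_center, dish_center's own z axis and vertical below 0.1 rad and x of tumbler_center in the frame of tray_rounds between -0.013 and 0.013 m and y of tumbler_center in the frame of tray_rounds between -0.0705 and -0.0445 m and z of tumbler_center in the frame of tray_rounds between 0.039 and 0.049 m and x of carton_center in the frame of tray_square between -0.013 and 0.013 m and y of carton_center in the frame of tray_square between 0.0445 and 0.0705 m and z of carton_center in the frame of tray_square between 0.038 and 0.048 m and x of dish_center in the frame of tray_square between -0.013 and 0.013 m and y of dish_center in the frame of tray_square between -0.0705 and -0.0445 m and z of dish_center in the frame of tray_square between 0.017 and 0.027 m and horizontal distance between lid_center and cup_center below 0.008 m and angle between lid_center's own z axis and vertical below 0.08 rad and z of lid_center in the frame of cup_center between 0.0375 and 0.0455 m and linear speed of each of cup, lid, tumbler, carton, dish below 0.02 m/s); the robot touches nothing.
It fails at once if something is dropped or thrown: one of the five things moves through the air, touching nothing, faster than 0.6 m/s (a fall of about 2 cm) ((contact force between cup and anything else below 0.01 N and linear speed of cup above 0.6 m/s) or (contact force between lid and anything else below 0.01 N and linear speed of lid above 0.6 m/s) or (contact force between tumbler and anything else below 0.01 N and linear speed of tumbler above 0.6 m/s) or (contact force between carton and anything else below 0.01 N and linear speed of carton above 0.6 m/s) or (contact force between dish and anything else below 0.01 N and linear speed of dish above 0.6 m/s)).
It fails at once if the bowl stack or the sauce bottle is moved by more than 20 mm (distance of any of bowl_stack, soy_bottle from where it was at the start of the episode above 0.02 m).
It also fails if it takes over 134 s, if anything falls off the work surface, if the arm or the gripper's body presses on something with over 40 N, if the wrist force passes 120 N, or if a joint passes its speed limit or range.

## Working session

There is one attempt and no reset: what is moved stays moved. The work goes in short steps, Python scripts to look and compute and a tool call to move; the robot and the scene stay as the last step left them, time stands still between calls to the robot, and variables do not carry over. Pictures are saved under pics/ and viewed, at most 14 in all, crops included, and the job is handed in when it is done.

Besides the shell and the picture viewer there is one more tool, called as name([rows], argument=value, ...), one row to a line, values as JSON. step_arm: Moves the arm, as the interface text tells. Its arguments: {"type":"object","properties":{"targets":{"type":"array","items":{"type":"array"}}},"required":["targets"]}

```bash
mkdir -p pics; ls; python3 - <<'E'
from rig import ctrl
import cv2
for n in("top","side"):
    p,d=ctrl.grab_frame(n); cv2.imwrite(f"pics/{n}0.png",p[:,:,::-1])
    i=ctrl.camera_info(n); print(n,i["K"],i["rvec"],i["tvec"])
s=ctrl.observe();print(s)
E
```

```text
pics
top [[475.16254687   0.         260.49264281]
 [  0.         475.16254687 191.36272179]
 [  0.           0.           1.        ]] [ 2.10835763 -2.13895048  0.20502859] [-0.00397427  0.50940075  1.36930676]
side [[475.95094228   0.         241.6786331 ]
 [  0.         475.95094228 190.28229433]
 [  0.           0.           1.        ]] [ 2.29559557 -0.34010688  0.15271137] [-0.50866435  0.15782862  1.37790256]
{'clock': 0.1, 'joints': array([ 1.07598140e+00,  2.76523004e-01,  1.50596821e+00, -2.34554486e-05,
        1.36070013e+00, -1.21002143e-01]), 'qd': array([-0.00113139, -0.00098458, -0.00149604, -0.00084864, -0.00061051,
       -0.00111581]), 'tau': array([ 2.17328256e-03, -4.05456376e+01, -2.37779707e+01,  7.05126068e-02,
        2.98516033e-02, -3.29648014e-05]), 'tool_pos': array([0.20976008, 0.53486799, 0.21871148]), 'tcp_rot': array([-2.31325941e-04,  1.85817590e-01,  9.82583932e-01, -7.65227038e-04]), 'contact_force': array([ 0.2119798 ,  0.17559715, -0.71723294]), 'torque': array([ 0.03787713, -0.00415352, -0.04255121]), 'gripper_force': 0.0, 'gripper_width': 0.0938947564833884}
```

View pics/top0.png

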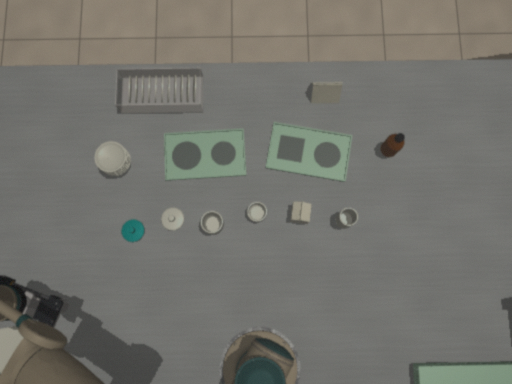

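View pics/side0.png

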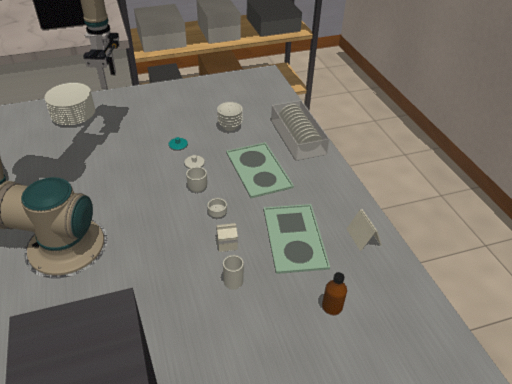

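```bash
cat > h.py <<'E'
from rig import ctrl
import cv2, numpy as np
from scipy.spatial.transform import Rotation as R
def cam(n):
    i=ctrl.camera_info(n); return np.array(i["K"]),R.from_rotvec(np.ravel(i["rvec"])).as_matrix(),np.ravel(i["tvec"])
def plane(c,uv,z):
    K,M,t=c; uv=np.atleast_2d(uv).astype(float)
    r=np.c_[uv,np.ones(len(uv))]@np.linalg.inv(K).T@M; o=-M.T@t
    return o+r*((z-o[2])/r[:,2])[:,None]
def cloud(c,d):
    K,M,t=c; v,u=np.indices(d.shape)
    P=np.stack([u,v,np.ones_like(u)],-1)@np.linalg.inv(K).T*d[...,None]
    return (P-t)@M
def pose():
    s=ctrl.observe(); q=s["tcp_rot"]; return s["tool_pos"],R.from_quat([*q[1:],q[0]])
def rect(xy):
    (x,y),(w,h),a=cv2.minAreaRect(np.float32(xy*1000)); return np.round([x,y,w,h,a],1)
E
python3 - <<'E'
from h import *
c=cam("top"); p,d=ctrl.grab_frame("top"); P=cloud(c,d); hsv=cv2.cvtColor(p,cv2.COLOR_RGB2HSV)
Z=P[...,2]; print("table z",[round(float(np.median(Z[a:a+10,b:b+10])),4) for a,b in((190,380),(250,200),(190,100))], Z[240:260,200:220].std())
g=cv2.inRange(hsv,(60,45,60),(85,255,255)); g[250:]=0
for cn in cv2.findContours(g,cv2.RETR_EXTERNAL,cv2.CHAIN_APPROX_NONE)[0]:
    if cv2.contourArea(cn)>1500:
        X=plane(c,cn[:,0],.008); print("tray",rect(X[:,:2]))
        x,y,w,h=cv2.boundingRect(cn)
        m=np.zeros_like(g);cv2.drawContours(m,[cn],-1,255,-1); m[g>0]=0; m=cv2.morphologyEx(m,cv2.MORPH_OPEN,np.ones((5,5)))
        n,l,st,ce=cv2.connectedComponentsWithStats(m)
        for k in range(1,n):
            if st[k,4]>200: print("  patch",st[k,4],plane(c,ce[k],.004).round(4))
for nm,(u,v),h in [("turq",(133,231),.031),("lid",(172,219),.031),("cup",(212,223),.062),("dish",(257,213),.036),("carton",(301,212),.078),("tumbler",(348,217),.08),("bowls",(113,158),.082),("bottle",(394,145),.13)]:
    r=28; W=P[v-r:v+r,u-r:u+r].reshape(-1,3); dd=d[v-r:v+r,u-r:u+r].ravel()
    W=W[(dd>0)&(W[:,2]>.006)&(W[:,2]<.2)]; zt=np.percentile(W[:,2],97)
    T=W[W[:,2]>(h-.012 if nm!="lid" and nm!="turq" else .006)]
    a=cv2.minEnclosingCircle(np.float32(T[:,:2]*1000)); print(nm,"ztop",zt.round(4),len(T),"circ",np.round([*a[0],a[1]],1),"rect",rect(T[:,:2]))
E
```

```text
table z [0.0011, 0.0, 0.0003] 0.07199689927274189
turq ztop 0.0319 459 circ [402.5 378.1 108.5] rect [403.1 376.4 166.  165.6   1.2]
lid ztop 0.0306 469 circ [438.2 255.4 102.9] rect [437.1 259.5 167.1 158.2  86.7]
cup ztop 0.065 112 circ [418.5 133.5  32.9] rect [418.1 132.9  64.3  61.9   0.8]
dish ztop 0.04 98 circ [451.3   0.8  29.9] rect [450.7   1.4  56.9  57.6  89.1]
carton ztop 0.0773 102 circ [ 445.5 -131.5   27.8] rect [ 446.2 -130.2   30.6   53.7   78.8]
tumbler ztop 0.0819 93 circ [ 426.5 -263.6   27. ] rect [ 426.1 -263.    50.6   51.7   44.5]
bowls ztop 0.0849 706 circ [615.2 431.1  48. ] rect [614.1 431.5  91.4  91.7   2.4]
bottle ztop 0.1324 72 circ [ 647.3 -413.2   13.6] rect [ 647.9 -413.4   22.3   26.    43.7]
```

```bash
python3 - <<'E'
from h import *
c=cam("top"); p,d=ctrl.grab_frame("top"); P=cloud(c,d); hsv=cv2.cvtColor(p,cv2.COLOR_RGB2HSV)
print(hsv[140,205],hsv[160,290],hsv[155,187],hsv[200,240])
g=((hsv[...,0]>50)&(hsv[...,0]<90)&(hsv[...,1]>40)).astype(np.uint8)*255; g[250:]=0
g=cv2.morphologyEx(g,cv2.MORPH_CLOSE,np.ones((3,3)))
for cn in cv2.findContours(g,cv2.RETR_EXTERNAL,cv2.CHAIN_APPROX_NONE)[0]:
    if cv2.contourArea(cn)>1500:
        X=plane(c,cn[:,0],.008); print("tray",rect(X[:,:2]))
        m=np.zeros_like(g);cv2.drawContours(m,[cn],-1,255,-1); m[g>0]=0; m=cv2.morphologyEx(m,cv2.MORPH_OPEN,np.ones((5,5)))
        n,l,st,ce=cv2.connectedComponentsWithStats(m)
        for k in range(1,n):
            if st[k,4]>200: print("  patch",st[k,4],plane(c,ce[k],.004).round(4))
for (u,v) in ((133,231),(172,219)):
    W=P[v-18:v+18,u-18:u+18].reshape(-1,3); 
    for z in (.008,.02):
        T=W[(W[:,2]>z)&(W[:,2]<.05)]; a=cv2.minEnclosingCircle(np.float32(T[:,:2]*1000)); print(len(T),np.round([*a[0],a[1]],1),T.mean(0).round(4))
E
```

```text
[ 61  36 149] [ 62  29 123] [55 17 91] [ 30   7 115]
347 [398.3 385.6  43.9] [0.4017 0.3761 0.0135]
35 [395.7 370.5  18.5] [0.4019 0.3753 0.0299]
338 [428.9 252.3  52.2] [0.4355 0.2569 0.0136]
35 [430.8 260.4  21.3] [0.4355 0.2572 0.0287]
```

```bash
python3 - <<'E'
from h import *
c=cam("top"); p,d=ctrl.grab_frame("top"); hsv=cv2.cvtColor(p,cv2.COLOR_RGB2HSV)
g=((hsv[...,0]>45)&(hsv[...,0]<90)&(hsv[...,1]>24)&(hsv[...,2]>95)).astype(np.uint8)*255; g[200:]=0;g[:115]=0
g=cv2.morphologyEx(g,cv2.MORPH_CLOSE,np.ones((3,3)))
for cn in cv2.findContours(g,cv2.RETR_EXTERNAL,cv2.CHAIN_APPROX_NONE)[0]:
    if cv2.contourArea(cn)>1500:
        X=plane(c,cn[:,0],.008); print("tray",rect(X[:,:2]))
        m=np.zeros_like(g);cv2.drawContours(m,[cn],-1,255,-1); m[g>0]=0; m=cv2.morphologyEx(m,cv2.MORPH_OPEN,np.ones((5,5)))
        n,l,st,ce=cv2.connectedComponentsWithStats(m)
        for k in range(1,n):
            if st[k,4]>200: print("  patch",st[k,4],plane(c,ce[k],.004).round(4))
s=ctrl.observe();print(s["clock"],pose()[1].as_matrix().round(3))
i=ctrl.camera_info("wrist"); M=cam("wrist"); print(M[0],(-M[1].T@M[2]),M[1])
E
```

```text
tray [638.7 161.8 152.5 251.1   2.7]
  patch 597 [[0.6362 0.2188 0.004 ]]
  patch 429 [[0.6421 0.104  0.004 ]]
tray [ 643.  -163.4  251.4  152.8   78.9]
  patch 540 [[ 0.6541 -0.1074  0.004 ]]
  patch 497 [[ 0.6324 -0.2206  0.004 ]]
0.25 [[-0.931  0.365 -0.   ]
 [ 0.365  0.931 -0.001]
 [ 0.    -0.001 -1.   ]]
[[322.67813917   0.         256.06737639]
 [  0.         322.67813917 193.44161891]
 [  0.           0.           1.        ]] [0.1326119  0.56469065 0.38428941] [[ 3.65839381e-01  9.30678002e-01  5.89924746e-05]
 [ 8.92570328e-01 -3.50877621e-01  2.83201528e-01]
 [ 2.63590132e-01 -1.03553617e-01 -9.59060421e-01]]
```

step_arm([
  [[0, 0, -8], [-0.035, -0.03, 0], -1],
  [[0, 0, -16], [-0.07, -0.06, 0], -1],
  [[0, 0, -21.4], [-0.105, -0.09, 0], -1],
  [[0, 0, -21.4], [-0.14, -0.12, 0], -1],
  [[0, 0, -21.4], [-0.175, -0.15, 0], -1],
  [[0, 0, -21.4], [-0.21, -0.18, 0], -1],
  [[0, 0, -21.4], [-0.245, -0.21, 0], -1],
  [[0, 0, -21.4], [-0.28, -0.245, 0], -1],
])

```text
clock: 1.05
tool_pos: [0.382, 0.2036, 0.2196]
tcp_rot: [0.001, -0.0, 1.0, 0.0]
contact_force: [2.1, 0.4, -1.0]
gripper_width: 0.0942
gripper_force: 0.0
```

step_arm([
  [[0, 0, 0], [-0.02, -0.036, 0], -1],
  [[0, 0, 0], [-0.037, -0.072, 0], -1],
  [[0, 0, 0], [-0.037, -0.072, 0], -1],
  [[0, 0, 0], [-0.037, -0.072, 0], -1],
])

```text
clock: 1.45
tool_pos: [0.4182, 0.1325, 0.2194]
tcp_rot: [-0.0, 0.002, 1.0, 0.0]
contact_force: [0.1, 0.1, -0.8]
gripper_width: 0.094
gripper_force: 0.0
```

```bash
cat > wl.py <<'E'
from h import *
import sys
def look(objs,save=None):
    s=ctrl.observe(); c=cam("wrist"); p,d=ctrl.grab_frame("wrist"); P=cloud(c,d)
    if save: cv2.imwrite(f"pics/{save}.png",p[:,:,::-1])
    print("tcp",s["tool_pos"].round(4),"t",s["clock"])
    for nm,(x,y),lo,hi,r in objs:
        W=P[(d>0)&(P[...,2]>lo)&(P[...,2]<hi)&(np.hypot(P[...,0]-x,P[...,1]-y)<r)]
        if len(W)<8: print(nm,len(W)); continue
        a=cv2.minEnclosingCircle(np.float32(W[:,:2]*1000)); print(nm,len(W),"circ",np.round([*a[0],a[1]],1),"rect",rect(W[:,:2]),"zmax",W[:,2].max().round(4))
E
python3 - <<'E'
from wl import *
look([("cup",(.418,.133),.054,.07,.055),("lid",(.4355,.257),.005,.018,.055),("knob",(.4355,.257),.022,.045,.03),("dish",(.451,.001),.028,.045,.05)],"w1")
E
```

```text
tcp [0.4182 0.1325 0.2194] t 1.45
cup 892 circ [420.2 134.4  33.1] rect [419.8 134.7  65.2  64.9  64. ] zmax 0.0645
lid 2296 circ [438.1 259.   35.3] rect [437.7 258.6  69.1  69.2  50. ] zmax 0.018
knob 218 circ [437.9 258.6   9. ] rect [437.7 258.3  17.   16.9   3.6] zmax 0.0327
dish 762 circ [452.2   2.   30.4] rect [451.8   2.4  59.5  58.9  61.3] zmax 0.0382
```

View pics/w1.png

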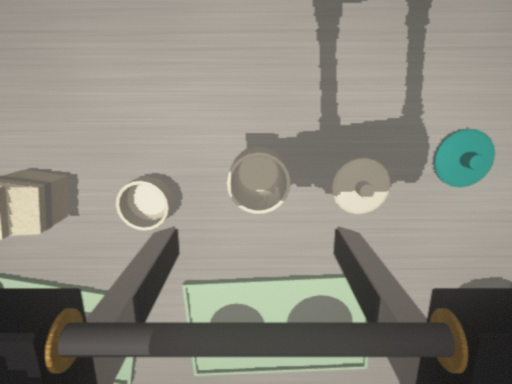

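step_arm([
  [[0, 0, 0], [-0.0015, 0.0015, 0.04], -1],
  [[0, 0, 0], [-0.0015, 0.0015, 0.08], -1],
  [[0, 0, 0], [-0.0015, 0.0015, 0.12], -1],
  [[0, 0, 0], [-0.0015, 0.0015, 0.155], -1],
  [[0, 0, 0], [-0.0015, 0.0015, 0.175], -1],
  [[0, 0, 0], [-0.0015, 0.0015, 0.183], -1],
  [[0, 0, 0], [-0.0015, 0.0015, 0.183], -1],
  [[0, 0, 0], [-0.0015, 0.0015, 0.183], 0.3],
])

```text
clock: 2.3
tool_pos: [0.4204, 0.1353, 0.0373]
tcp_rot: [0.001, -0.0, 1.0, 0.0]
contact_force: [0.4, 0.6, 0.3]
gripper_width: 0.0891
gripper_force: 0.0
```

step_arm([
  [[0, 0, 0], [0, 0, 0], 1],
  [[0, 0, 0], [0, 0, 0], 1],
  [[0, 0, 0], [0, 0, 0], 1],
  [[0, 0, 0], [0, 0, 0], 1],
  [[0, 0, 0], [0, 0, 0], 1],
  [[0, 0, 0], [0, 0, -0.01], 1],
  [[0, 0, 0], [0, 0, -0.03], 1],
  [[0, 0, 0], [0, 0, -0.06], 1],
])

```text
clock: 3.1
tool_pos: [0.418, 0.1341, 0.0962]
tcp_rot: [-0.002, 0.0, 1.0, -0.0]
contact_force: [0.9, 0.0, -2.2]
gripper_width: 0.0651
gripper_force: 29.7
```

step_arm([
  [[0, 0, 0], [-0.03, 0.012, 0], 1],
  [[0, 0, 0], [-0.07, 0.028, 0], 1],
  [[0, 0, 0], [-0.11, 0.043, 0], 1],
  [[0, 0, 0], [-0.15, 0.059, 0], 1],
  [[0, 0, 0], [-0.185, 0.073, 0], 1],
  [[0, 0, 0], [-0.21, 0.083, 0], 1],
  [[0, 0, 0], [-0.2175, 0.086, 0], 1],
  [[0, 0, 0], [-0.2175, 0.086, 0], 1],
])

```text
clock: 3.9
tool_pos: [0.6372, 0.2204, 0.0958]
tcp_rot: [-0.001, 0.0, 1.0, -0.0]
contact_force: [-1.1, -0.1, -1.5]
gripper_width: 0.0646
gripper_force: 29.7
```

step_arm([
  [[0, 0, 0], [0, 0, 0.02], 1],
  [[0, 0, 0], [0, 0, 0.035], 1],
  [[0, 0, 0], [0, 0, 0.045], 1],
  [[0, 0, 0], [0, 0, 0.05], 1],
  [[0, 0, 0], [0, 0, 0.053], 1],
  [[0, 0, 0], [0, 0, 0.055], 1],
  [[0, 0, 0], [0, 0, 0.056], 1],
  [[0, 0, 0], [0, 0, 0.056], 1],
])

```text
clock: 4.7
tool_pos: [0.6373, 0.2205, 0.0413]
tcp_rot: [0.0, 0.0, 1.0, 0.0]
contact_force: [-1.3, 0.3, 0.8]
gripper_width: 0.0652
gripper_force: 29.7
```

step_arm([
  [[0, 0, 0], [0, 0, 0.001], 1],
  [[0, 0, 0], [0, 0, 0.001], 0],
  [[0, 0, 0], [0, 0, 0.001], -0.7],
  [[0, 0, 0], [0, 0, 0.001], -0.7],
  [[0, 0, 0], [0, 0, 0.001], -0.7],
  [[0, 0, 0], [0, 0, -0.02], -0.7],
  [[0, 0, 0], [0, 0, -0.06], -0.7],
  [[0, 0, 0], [0, 0, -0.1], -0.7],
])

```text
clock: 5.5
tool_pos: [0.6367, 0.2203, 0.1404]
tcp_rot: [-0.001, 0.0, 1.0, -0.0]
contact_force: [-0.3, 0.2, -0.6]
gripper_width: 0.0799
gripper_force: 0.0
```

step_arm([
  [[0, 0, 0], [0.03, 0, -0.03], -0.5],
  [[0, 0, 0], [0.06, 0, -0.06], -0.5],
  [[0, 0, 0], [0.09, 0, -0.08], -0.5],
  [[0, 0, 0], [0.1, 0, -0.08], -0.5],
  [[0, 0, 0], [0.1, 0, -0.08], -0.5],
])

```text
clock: 6.0
tool_pos: [0.5363, 0.2206, 0.2208]
tcp_rot: [0.0, -0.0, 1.0, 0.0]
contact_force: [-0.4, -0.5, 0.1]
gripper_width: 0.0704
gripper_force: 0.0
```

```bash
cat >> wl.py <<'E'
def trays(n,save=None):
    c=cam(n); p,d=ctrl.grab_frame(n); hsv=cv2.cvtColor(p,cv2.COLOR_RGB2HSV)
    if save: cv2.imwrite(f"pics/{save}.png",p[:,:,::-1])
    P=cloud(c,d)
    g=(hsv[...,0]>45)&(hsv[...,0]<90)&(hsv[...,1]>24)&(hsv[...,2]>75)&(abs(P[...,2]-.006)<.012)&(d>0)
    for nm,(x,y) in (("rounds",(.639,.162)),("square",(.643,-.163))):
        W=P[g&(abs(P[...,0]-x)<.12)&(abs(P[...,1]-y)<.16)]
        if len(W)>50: print(nm,len(W),rect(W[:,:2]))
E
python3 - <<'E'
from wl import *
look([("cup",(.637,.22),.06,.078,.055),("lid",(.438,.259),.005,.018,.055)])
trays("wrist","w2")
E
```

```text
tcp [0.5363 0.2206 0.2208] t 6.0
cup 800 circ [637.  220.   33.3] rect [636.7 220.1  65.2  65.4  33.1] zmax 0.0679
lid 3005 circ [438.  259.1  34.9] rect [4.378e+02 2.590e+02 6.850e+01 6.900e+01 1.000e-01] zmax 0.0167
rounds 10859 [639.9 161.7 151.1 249.3   2.7]
square 3358 [659.9 -76.4  76.5 150.3  79.2]
```

View pics/w2.png

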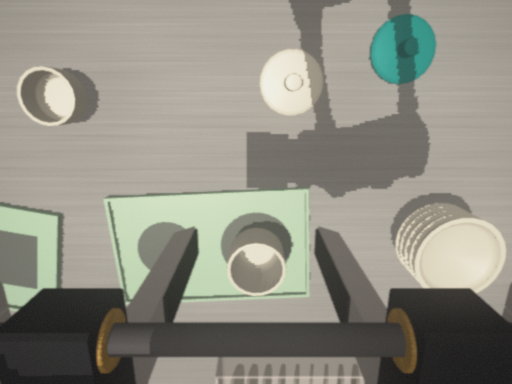

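step_arm([
  [[0, 0, 0], [0.035, 0.013, 0.02], 0],
  [[0, 0, 0], [0.07, 0.026, 0.05], 0],
  [[0, 0, 0], [0.099, 0.039, 0.09], 0],
  [[0, 0, 0], [0.099, 0.039, 0.13], 0],
  [[0, 0, 0], [0.099, 0.039, 0.165], 0],
  [[0, 0, 0], [0.099, 0.039, 0.185], 0],
  [[0, 0, 0], [0.099, 0.039, 0.192], 0],
  [[0, 0, 0], [0.099, 0.039, 0.192], 0],
])

```text
clock: 6.9
tool_pos: [0.4382, 0.2591, 0.0268]
tcp_rot: [-0.002, 0.0, 1.0, -0.001]
contact_force: [1.2, 0.2, -0.7]
gripper_width: 0.0471
gripper_force: 0.0
```

step_arm([
  [[0, 0, 0], [0, 0, 0], 1],
  [[0, 0, 0], [0, 0, 0], 1],
  [[0, 0, 0], [0, 0, 0], 1],
  [[0, 0, 0], [0, 0, 0], 1],
  [[0, 0, 0], [0, 0, 0], 1],
  [[0, 0, 0], [0, 0, -0.01], 1],
  [[0, 0, 0], [0, 0, -0.03], 1],
  [[0, 0, 0], [0, 0, -0.06], 1],
])

```text
clock: 7.7
tool_pos: [0.4368, 0.2589, 0.0884]
tcp_rot: [-0.002, 0.0, 1.0, -0.001]
contact_force: [-0.1, 1.0, -1.2]
gripper_width: 0.0169
gripper_force: 30.0
```

step_arm([
  [[0, 0, 0], [0, 0, -0.035], 1],
  [[0, 0, 0], [-0.03, -0.006, -0.07], 1],
  [[0, 0, 0], [-0.07, -0.014, -0.07], 1],
  [[0, 0, 0], [-0.11, -0.022, -0.07], 1],
  [[0, 0, 0], [-0.15, -0.03, -0.07], 1],
  [[0, 0, 0], [-0.185, -0.036, -0.07], 1],
  [[0, 0, 0], [-0.199, -0.039, -0.07], 1],
  [[0, 0, 0], [-0.199, -0.039, -0.07], 1],
])

```text
clock: 8.5
tool_pos: [0.6391, 0.2196, 0.1583]
tcp_rot: [0.0, 0.001, 1.0, -0.0]
contact_force: [-0.9, 0.4, -0.1]
gripper_width: 0.0172
gripper_force: 30.0
```

step_arm([
  [[0, 0, 0], [0, 0, 0.02], 1],
  [[0, 0, 0], [0, 0, 0.04], 1],
  [[0, 0, 0], [0, 0, 0.055], 1],
  [[0, 0, 0], [0, 0, 0.061], 1],
  [[0, 0, 0], [0, 0, 0.065], 1],
  [[0, 0, 0], [0, 0, 0.067], 1],
  [[0, 0, 0], [0, 0, 0.068], 1],
  [[0, 0, 0], [0, 0, 0.068], 1],
])

```text
clock: 9.3
tool_pos: [0.6375, 0.2206, 0.0912]
tcp_rot: [0.001, 0.0, 1.0, 0.0]
contact_force: [-0.3, 0.2, -0.8]
gripper_width: 0.0169
gripper_force: 30.0
```

step_arm([
  [[0, 0, 0], [0, 0, 0.001], 1],
  [[0, 0, 0], [0, 0, 0.0015], 1],
  [[0, 0, 0], [0, 0, 0.0015], 1],
])

```text
clock: 9.6
tool_pos: [0.6375, 0.2205, 0.0898]
tcp_rot: [0.001, 0.0, 1.0, 0.0]
contact_force: [-1.4, 0.4, 3.1]
gripper_width: 0.0169
gripper_force: 30.0
```

Contact. Release and retreat to look.

step_arm([
  [[0, 0, 0], [0, 0, 0], 0.5],
  [[0, 0, 0], [0, 0, 0], 0],
  [[0, 0, 0], [0, 0, 0], 0],
  [[0, 0, 0], [0, 0, 0], 0],
  [[0, 0, 0], [0, 0, -0.02], 0],
  [[0, 0, 0], [0, 0, -0.06], 0],
  [[0, 0, 0], [0.04, 0, -0.1], 0],
  [[0, 0, 0], [0.08, -0.03, -0.13], 0],
])

```text
clock: 10.4
tool_pos: [0.5674, 0.1988, 0.213]
tcp_rot: [0.001, -0.001, 1.0, 0.001]
contact_force: [-0.2, -1.9, 0.5]
gripper_width: 0.0468
gripper_force: 0.0
```

step_arm([
  [[0, 0, 0], [0.02, -0.04, 0], -1],
  [[0, 0, 0], [0.04, -0.08, 0], -1],
  [[0, 0, 0], [0.06, -0.12, 0], -1],
  [[0, 0, 0], [0.08, -0.16, 0], -1],
  [[0, 0, 0], [0.1, -0.19, 0], -1],
  [[0, 0, 0], [0.1, -0.19, 0], -1],
  [[0, 0, 0], [0.1, -0.19, 0], -1],
])

```text
clock: 11.1
tool_pos: [0.467, 0.0068, 0.2117]
tcp_rot: [0.001, 0.001, 1.0, 0.0]
contact_force: [-0.6, 0.5, -0.5]
gripper_width: 0.0933
gripper_force: 0.0
```

```bash
python3 - <<'E'
from wl import *
look([("lidtop",(.637,.22),.066,.083,.055),("knob",(.637,.22),.088,.11,.03),("dish",(.452,.002),.028,.045,.05),("carton fin",(.446,-.13),.066,.09,.05)],"w3")
trays("wrist")
E
```

```text
tcp [0.467  0.0068 0.2117] t 11.1
lidtop 34 circ [614.6 196.9   4.9] rect [614.1 194.9   4.4   9.8  74.5] zmax 0.0713
knob 0
dish 708 circ [452.6   2.   29.9] rect [452.4   1.9  58.8  59.   77. ] zmax 0.0383
carton fin 720 circ [ 447.2 -127.6   27.1] rect [ 447.2 -127.4   17.1   54.1   88.6] zmax 0.0797
rounds 5929 [621.4 161.4 114.7 250.    2.9]
square 5718 [ 643.1 -163.4  250.3  151.    79. ]
```

View pics/w3.png

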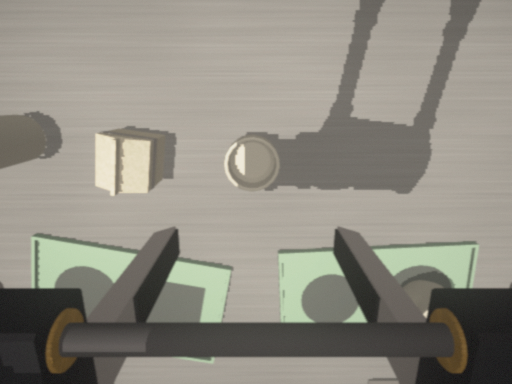

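step_arm([
  [[0, 0, 0], [0.0145, -0.005, 0.04], -1],
  [[0, 0, 0], [0.0145, -0.005, 0.08], -1],
  [[0, 0, 0], [0.0145, -0.005, 0.12], -1],
  [[0, 0, 0], [0.0145, -0.005, 0.155], -1],
  [[0, 0, 0], [0.0145, -0.005, 0.18], -1],
  [[0, 0, 0], [0.0145, -0.005, 0.189], -1],
  [[0, 0, 0], [0.0145, -0.005, 0.189], -1],
  [[0, 0, 0], [0.0145, -0.005, 0.189], -1],
])

```text
clock: 12.0
tool_pos: [0.4537, 0.0024, 0.0231]
tcp_rot: [0.001, -0.0, 1.0, -0.0]
contact_force: [-0.3, 0.8, 0.9]
gripper_width: 0.0937
gripper_force: 0.0
```

step_arm([
  [[0, 0, 0], [0, 0, 0], 1],
  [[0, 0, 0], [0, 0, 0], 1],
  [[0, 0, 0], [0, 0, 0], 1],
  [[0, 0, 0], [0, 0, 0], 1],
  [[0, 0, 0], [0, 0, 0], 1],
  [[0, 0, 0], [0, 0, 0], 1],
  [[0, 0, 0], [0, 0, -0.01], 1],
  [[0, 0, 0], [0, 0, -0.03], 1],
])

```text
clock: 12.8
tool_pos: [0.4509, 0.0022, 0.0519]
tcp_rot: [-0.002, 0.0, 1.0, 0.0]
contact_force: [-0.8, -0.6, -1.3]
gripper_width: 0.0589
gripper_force: 30.1
```

step_arm([
  [[0, 0, 0], [0, 0, -0.045], 1],
  [[0, 0, 0], [0, 0, -0.09], 1],
  [[0, 0, 0], [-0.025, -0.03, -0.1], 1],
  [[0, 0, 0], [-0.055, -0.066, -0.1], 1],
  [[0, 0, 0], [-0.085, -0.105, -0.1], 1],
  [[0, 0, 0], [-0.115, -0.142, -0.1], 1],
  [[0, 0, 0], [-0.145, -0.18, -0.1], 1],
  [[0, 0, 0], [-0.165, -0.204, -0.1], 1],
])

```text
clock: 13.6
tool_pos: [0.619, -0.2051, 0.1524]
tcp_rot: [0.0, 0.001, 1.0, -0.001]
contact_force: [-0.3, 0.8, -1.2]
gripper_width: 0.0584
gripper_force: 30.1
```

step_arm([
  [[0, 0, 0], [-0.0145, -0.018, 0], 1],
  [[0, 0, 0], [-0.0145, -0.018, 0.03], 1],
  [[0, 0, 0], [-0.0145, -0.018, 0.07], 1],
  [[0, 0, 0], [-0.0145, -0.018, 0.1], 1],
  [[0, 0, 0], [-0.0145, -0.018, 0.115], 1],
  [[0, 0, 0], [-0.0145, -0.018, 0.121], 1],
  [[0, 0, 0], [-0.0145, -0.018, 0.124], 1],
  [[0, 0, 0], [-0.0145, -0.018, 0.124], 1],
])

```text
clock: 14.4
tool_pos: [0.6323, -0.2202, 0.029]
tcp_rot: [0.0, 0.0, 1.0, -0.0]
contact_force: [0.7, 0.1, -0.7]
gripper_width: 0.0588
gripper_force: 30.1
```

step_arm([
  [[0, 0, 0], [0, 0, 0.001], 1],
  [[0, 0, 0], [0, 0, 0.002], 1],
  [[0, 0, 0], [0, 0, 0.002], 1],
])

```text
clock: 14.7
tool_pos: [0.6321, -0.2201, 0.027]
tcp_rot: [0.0, 0.0, 1.0, -0.0]
contact_force: [-1.0, -0.1, -1.2]
gripper_width: 0.0586
gripper_force: 30.1
```

step_arm([
  [[0, 0, 0], [0, 0, 0.001], 1],
  [[0, 0, 0], [0, 0, 0.001], 1],
])

```text
clock: 14.9
tool_pos: [0.6322, -0.2201, 0.0267]
tcp_rot: [0.001, 0.0, 1.0, -0.0]
contact_force: [-1.9, 0.7, 5.5]
gripper_width: 0.059
gripper_force: 30.1
```

step_arm([
  [[0, 0, 0], [0, 0, 0], 0],
  [[0, 0, 0], [0, 0, 0], -0.6],
  [[0, 0, 0], [0, 0, 0], -0.6],
  [[0, 0, 0], [0, 0, 0], -0.6],
  [[0, 0, 0], [0, 0, -0.02], -0.6],
  [[0, 0, 0], [0, 0, -0.06], -0.6],
  [[0, 0, 0], [0, 0, -0.1], -0.8],
  [[0, 0, 0], [0, 0, -0.14], -1],
])

```text
clock: 15.7
tool_pos: [0.6316, -0.2199, 0.1663]
tcp_rot: [-0.0, 0.0, 1.0, 0.0]
contact_force: [0.4, -0.1, -0.5]
gripper_width: 0.088
gripper_force: 0.0
```

step_arm([
  [[0, 0, 0], [0.03, 0, -0.03], -1],
  [[0, 0, 0], [0.07, 0.01, -0.055], -1],
  [[0, 0, 0], [0.11, 0.02, -0.06], -1],
  [[0, 0, 0], [0.15, 0.03, -0.06], -1],
  [[0, 0, 0], [0.18, 0.03, -0.06], -1],
  [[0, 0, 0], [0.19, 0.03, -0.06], -1],
  [[0, 0, 0], [0.19, 0.03, -0.06], -1],
])

```text
clock: 16.4
tool_pos: [0.4413, -0.19, 0.2257]
tcp_rot: [0.001, 0.001, 1.0, -0.0]
contact_force: [0.6, -0.7, -0.4]
gripper_width: 0.0939
gripper_force: 0.0
```

```bash
python3 - <<'E'
from wl import *
look([("dish",(.632,-.22),.032,.05,.05),("carton fin",(.447,-.1275),.072,.09,.05),("carton body",(.447,-.1275),.03,.066,.06),("tumbler",(.428,-.262),.072,.09,.05)],"w4")
E
```

```text
tcp [ 0.4413 -0.19    0.2257] t 16.4
dish 353 circ [ 629.4 -220.1   29.3] rect [ 620.1 -220.5   36.6   58.2    2.2] zmax 0.0419
carton fin 277 circ [ 446.9 -129.3   26.8] rect [ 447.  -128.9    4.5   53.5   81.7] zmax 0.08
carton body 2271 circ [ 446.8 -128.6   38.1] rect [ 447.2 -128.7   54.8   54.7   81.6] zmax 0.066
tumbler 760 circ [ 427.3 -262.8   27. ] rect [ 427.  -262.6   53.1   52.7   88. ] zmax 0.082
```

View pics/w4.png

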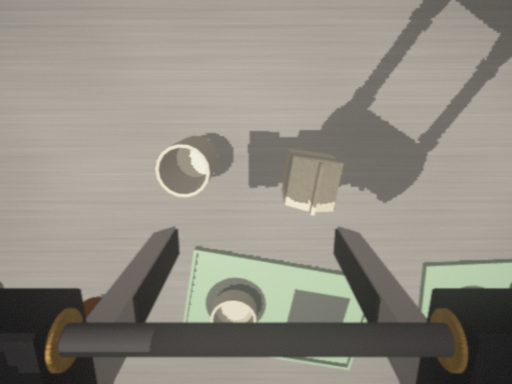

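step_arm([
  [[0, 0, 4], [-0.0055, 0.035, 0], -1],
  [[0, 0, 8.3], [-0.0055, 0.061, 0.02], -1],
  [[0, 0, 8.3], [-0.0055, 0.061, 0.06], -1],
  [[0, 0, 8.3], [-0.0055, 0.061, 0.1], -1],
  [[0, 0, 8.3], [-0.0055, 0.061, 0.14], -1],
  [[0, 0, 8.3], [-0.0055, 0.061, 0.175], -1],
  [[0, 0, 8.3], [-0.0055, 0.061, 0.189], -1],
  [[0, 0, 8.3], [-0.0055, 0.061, 0.189], -1],
])

```text
clock: 17.25
tool_pos: [0.4474, -0.1284, 0.0336]
tcp_rot: [-0.002, 0.072, 0.997, 0.001]
contact_force: [0.9, -0.3, 0.4]
gripper_width: 0.0939
gripper_force: 0.0
```

step_arm([
  [[0, 0, 0], [0, 0, 0], 1],
  [[0, 0, 0], [0, 0, 0], 1],
  [[0, 0, 0], [0, 0, 0], 1],
  [[0, 0, 0], [0, 0, 0], 1],
  [[0, 0, 0], [0, 0, 0], 1],
  [[0, 0, 0], [0, 0, 0], 1],
  [[0, 0, 0], [0, 0, -0.01], 1],
  [[0, 0, 0], [0, 0, -0.03], 1],
])

```text
clock: 18.05
tool_pos: [0.4459, -0.1283, 0.0659]
tcp_rot: [-0.002, 0.073, 0.997, 0.001]
contact_force: [-0.7, -0.5, -1.4]
gripper_width: 0.0537
gripper_force: 30.0
```

```bash
python3 - <<'E'
from h import *
p,r=pose(); M=r.as_matrix(); print(p.round(4),M.round(3))
for z in (.07,): print((M.T@(np.array([.654,-.107,p[2]])-p)).round(4))
E
```

```text
[ 0.4459 -0.1283  0.0659] [[-0.989  0.145 -0.004]
 [ 0.145  0.989  0.002]
 [ 0.004  0.001 -1.   ]]
[-0.2029  0.0512 -0.0007]
```

step_arm([
  [[0, 0, 0], [0, 0, -0.03], 1],
  [[0, 0, 1], [-0.03, 0.008, -0.05], 1],
  [[0, 0, 2.7], [-0.07, 0.018, -0.05], 1],
  [[0, 0, 2.7], [-0.11, 0.028, -0.05], 1],
  [[0, 0, 2.7], [-0.15, 0.039, -0.05], 1],
  [[0, 0, 2.7], [-0.185, 0.048, -0.05], 1],
  [[0, 0, 2.7], [-0.202, 0.052, -0.05], 1],
  [[0, 0, 2.7], [-0.202, 0.052, -0.05], 1],
])

```text
clock: 18.85
tool_pos: [0.6569, -0.1064, 0.116]
tcp_rot: [0.001, 0.095, 0.995, 0.0]
contact_force: [-1.1, -0.4, -2.1]
gripper_width: 0.0539
gripper_force: 30.0
```

step_arm([
  [[0, 0, 0], [0, 0, 0.025], 1],
  [[0, 0, 0], [0, 0, 0.05], 1],
  [[0, 0, 0], [0, 0, 0.065], 1],
  [[0, 0, 0], [0, 0, 0.071], 1],
  [[0, 0, 0], [0, 0, 0.073], 1],
  [[0, 0, 0], [0, 0, 0.0745], 1],
  [[0, 0, 0], [0, 0, 0.0745], 1],
])

```text
clock: 19.55
tool_pos: [0.6551, -0.107, 0.0429]
tcp_rot: [0.001, 0.096, 0.995, -0.0]
contact_force: [-0.6, 0.2, -2.5]
gripper_width: 0.0537
gripper_force: 30.0
```

step_arm([
  [[0, 0, 0], [0.001, 0, 0.001], 1],
  [[0, 0, 0], [0.001, 0, 0.002], 1],
  [[0, 0, 0], [0.001, 0, 0.002], 1],
])

```text
clock: 19.85
tool_pos: [0.6541, -0.1066, 0.041]
tcp_rot: [0.001, 0.096, 0.995, -0.0]
contact_force: [-0.4, 0.6, 3.9]
gripper_width: 0.0542
gripper_force: 30.0
```

step_arm([
  [[0, 0, 0], [0, 0, 0], 0],
  [[0, 0, 0], [0, 0, 0], -0.5],
  [[0, 0, 0], [0, 0, 0], -0.5],
  [[0, 0, 0], [0, 0, 0], -0.5],
  [[0, 0, 0], [0, 0, -0.02], -0.5],
  [[0, 0, 0], [0, 0, -0.06], -0.5],
  [[0, 0, 0], [0, 0, -0.1], -0.8],
  [[0, 0, -5], [0, 0, -0.15], -1],
])

```text
clock: 20.65
tool_pos: [0.6527, -0.1062, 0.1895]
tcp_rot: [-0.002, 0.051, 0.999, 0.0]
contact_force: [0.7, 1.1, -0.6]
gripper_width: 0.0831
gripper_force: 0.0
```

```bash
python3 - <<'E'
from h import *
p,r=pose(); M=r.as_matrix(); print(p.round(4),M.round(3))
print((M.T@(np.array([.427,-.2627,.13])-p)).round(4), np.degrees(np.arctan2(-M[0,1],M[1,1])))
E
```

```text
[ 0.6527 -0.1062  0.1895] [[-0.995  0.103 -0.004]
 [ 0.103  0.995  0.001]
 [ 0.004  0.001 -1.   ]]
[ 0.2082 -0.1789  0.0601] -5.8924737576215
```

step_arm([
  [[0, 0, -3], [0.03, -0.025, 0], -1],
  [[0, 0, -6], [0.065, -0.055, 0], -1],
  [[0, 0, -6], [0.1, -0.085, 0.02], -1],
  [[0, 0, -6], [0.135, -0.115, 0.04], -1],
  [[0, 0, -6], [0.17, -0.145, 0.055], -1],
  [[0, 0, -6], [0.2, -0.17, 0.055], -1],
  [[0, 0, -6], [0.2085, -0.179, 0.055], -1],
  [[0, 0, -6], [0.2085, -0.179, 0.055], -1],
])

```text
clock: 21.45
tool_pos: [0.4271, -0.2637, 0.1351]
tcp_rot: [0.0, 0.002, 1.0, -0.0]
contact_force: [0.9, -0.3, 0.5]
gripper_width: 0.0941
gripper_force: 0.0
```

```bash
python3 - <<'E'
from wl import *
p,r=pose(); M=r.as_matrix(); print(p.round(4),M.round(3))
print((M.T@(np.array([.427,-.2627,.053])-p)).round(4))
look([("tumbler",(.428,-.262),.072,.09,.05)])
E
```

```text
[ 0.4271 -0.2637  0.1351] [[-1.     0.003  0.001]
 [ 0.003  1.    -0.   ]
 [-0.001 -0.    -1.   ]]
[0.0002 0.001  0.0821]
tcp [ 0.4271 -0.2637  0.1351] t 21.45
tumbler 1390 circ [ 427.1 -263.    27. ] rect [ 426.9 -263.2   53.4   52.9   47.9] zmax 0.0816
```

step_arm([
  [[0, 0, 0], [0, 0.001, 0.03], -1],
  [[0, 0, 0], [0, 0.001, 0.06], -1],
  [[0, 0, 0], [0, 0.001, 0.077], -1],
  [[0, 0, 0], [0, 0.001, 0.081], -1],
  [[0, 0, 0], [0, 0.001, 0.081], -1],
  [[0, 0, 0], [0, 0.001, 0.081], 0.3],
  [[0, 0, 0], [0, 0.001, 0.081], 1],
  [[0, 0, 0], [0, 0.001, 0.081], 1],
])

```text
clock: 22.3
tool_pos: [0.4283, -0.262, 0.0548]
tcp_rot: [0.001, 0.0, 1.0, -0.001]
contact_force: [-1.2, -0.2, 0.5]
gripper_width: 0.0734
gripper_force: 0.0
```

step_arm([
  [[0, 0, 0], [0, 0, 0], 1],
  [[0, 0, 0], [0, 0, 0], 1],
  [[0, 0, 0], [0, 0, 0], 1],
  [[0, 0, 0], [0, 0, -0.01], 1],
  [[0, 0, 0], [0, 0, -0.03], 1],
  [[0, 0, 0], [0, 0, -0.07], 1],
  [[0, 0, 0], [0, 0, -0.11], 1],
  [[0, 0, 0], [0, 0, -0.13], 1],
])

```text
clock: 23.1
tool_pos: [0.4287, -0.2625, 0.1877]
tcp_rot: [0.002, 0.0, 1.0, -0.002]
contact_force: [0.6, 0.3, -0.8]
gripper_width: 0.0536
gripper_force: 30.0
```

step_arm([
  [[0, 0, 0], [-0.015, 0.025, 0], 1],
  [[0, 0, 0], [-0.035, 0.06, 0], 1],
  [[0, 0, 0], [-0.058, 0.1, 0], 1],
  [[0, 0, 0], [-0.08, 0.137, 0], 1],
  [[0, 0, 0], [-0.1, 0.172, 0], 1],
  [[0, 0, 0], [-0.12, 0.206, 0], 1],
  [[0, 0, 0], [-0.14, 0.24, 0], 1],
  [[0, 0, 0], [-0.16, 0.274, 0], 1],
])

```text
clock: 23.9
tool_pos: [0.588, 0.0139, 0.1843]
tcp_rot: [-0.0, 0.0, 1.0, 0.0]
contact_force: [0.2, -0.3, -2.6]
gripper_width: 0.0536
gripper_force: 30.0
```

step_arm([
  [[0, 0, 0], [-0.02, 0.034, 0], 1],
  [[0, 0, 0], [-0.04, 0.068, 0], 1],
  [[0, 0, 0], [-0.053, 0.09, 0], 1],
  [[0, 0, 0], [-0.0545, 0.093, 0], 1],
  [[0, 0, 0], [-0.0545, 0.093, 0], 1],
])

```text
clock: 24.4
tool_pos: [0.6418, 0.1056, 0.1836]
tcp_rot: [-0.001, -0.001, 1.0, -0.0]
contact_force: [0.4, 0.1, -1.6]
gripper_width: 0.0532
gripper_force: 30.0
```

```bash
python3 - <<'E'
from h import *
p,r=pose(); M=r.as_matrix(); print(p.round(4),M.round(3))
print((M.T@(np.array([.642,.1045,.058])-p)).round(4))
E
```

```text
[0.6418 0.1056 0.1836] [[-1.    -0.001 -0.001]
 [-0.001  1.    -0.001]
 [ 0.001 -0.001 -1.   ]]
[-0.0004 -0.001   0.1256]
```

step_arm([
  [[0, 0, 0], [0, -0.001, 0.04], 1],
  [[0, 0, 0], [0, -0.001, 0.08], 1],
  [[0, 0, 0], [0, -0.001, 0.105], 1],
  [[0, 0, 0], [0, -0.001, 0.117], 1],
  [[0, 0, 0], [0, -0.001, 0.122], 1],
  [[0, 0, 0], [0, -0.001, 0.124], 1],
  [[0, 0, 0], [0, -0.001, 0.125], 1],
  [[0, 0, 0], [0, -0.001, 0.125], 1],
])

```text
clock: 25.2
tool_pos: [0.6432, 0.1042, 0.0603]
tcp_rot: [0.001, 0.0, 1.0, 0.0]
contact_force: [0.0, 1.0, -1.8]
gripper_width: 0.0537
gripper_force: 30.0
```

step_arm([
  [[0, 0, 0], [0, 0, 0.001], 1],
  [[0, 0, 0], [0, 0, 0.001], 1],
  [[0, 0, 0], [0, 0, 0.001], 1],
])

```text
clock: 25.5
tool_pos: [0.6424, 0.1043, 0.0582]
tcp_rot: [0.0, 0.0, 1.0, 0.0]
contact_force: [-0.4, 0.3, -1.7]
gripper_width: 0.0537
gripper_force: 30.0
```

step_arm([
  [[0, 0, 0], [0, 0, 0.001], 1],
  [[0, 0, 0], [0, 0, 0.001], 1],
  [[0, 0, 0], [0, 0, 0.001], 1],
])

```text
clock: 25.8
tool_pos: [0.6425, 0.1043, 0.0581]
tcp_rot: [0.001, 0.0, 1.0, 0.0]
contact_force: [-1.9, 0.1, 5.9]
gripper_width: 0.0537
gripper_force: 30.0
```

Contact; release, rise and back off for a check view.

step_arm([
  [[0, 0, 0], [0, 0, 0], 0],
  [[0, 0, 0], [0, 0, 0], -0.5],
  [[0, 0, 0], [0, 0, 0], -0.5],
  [[0, 0, 0], [0, 0, 0], -0.5],
  [[0, 0, 0], [0, 0, -0.02], -0.5],
  [[0, 0, 0], [0, 0, -0.06], -0.5],
  [[0, 0, 0], [0, 0, -0.1], -0.5],
  [[0, 0, 0], [0, 0, -0.15], -0.5],
])

```text
clock: 26.6
tool_pos: [0.6411, 0.1042, 0.2066]
tcp_rot: [-0.002, 0.0, 1.0, -0.0]
contact_force: [0.0, 0.9, -0.1]
gripper_width: 0.0704
gripper_force: 0.0
```

step_arm([
  [[0, 0, 0], [0.04, 0, -0.02], -1],
  [[0, 0, 0], [0.08, 0, -0.04], -1],
  [[0, 0, 0], [0.12, 0, -0.05], -1],
  [[0, 0, 0], [0.15, 0, -0.05], -1],
  [[0, 0, 0], [0.15, 0, -0.05], -1],
  [[0, 0, 0], [0.15, 0, -0.05], -1],
])

```text
clock: 27.2
tool_pos: [0.4923, 0.1043, 0.2573]
tcp_rot: [0.001, 0.0, 1.0, 0.0]
contact_force: [-0.1, 0.0, -0.0]
gripper_width: 0.094
gripper_force: 0.0
```

```bash
python3 - <<'E'
from wl import *
look([("lid disc",(.637,.22),.066,.083,.055),("knob",(.637,.22),.086,.11,.03),("tumbler",(.642,.1045),.076,.1,.05)],"w5")
c=cam("top"); p,d=ctrl.grab_frame("top"); P=cloud(c,d); cv2.imwrite("pics/top5.png",cv2.resize(p[100:260,80:420,::-1],None,fx=2,fy=2))
for nm,(x,y),lo,hi,r in [("lid",(.637,.22),.066,.083,.06),("knob",(.637,.22),.086,.11,.03),("tum",(.642,.1045),.076,.1,.05),("carton",(.654,-.107),.076,.1,.05),("dish",(.632,-.22),.032,.05,.05),("bowls",(.615,.431),.07,.1,.07),("bottle",(.647,-.413),.118,.15,.05)]:
    W=P[(d>0)&(P[...,2]>lo)&(P[...,2]<hi)&(np.hypot(P[...,0]-x,P[...,1]-y)<r)]
    if len(W)<5: print(nm,len(W)); continue
    a=cv2.minEnclosingCircle(np.float32(W[:,:2]*1000)); print(nm,len(W),np.round([*a[0],a[1]],1))
p,d=ctrl.grab_frame("side"); cv2.imwrite("pics/side5.png",cv2.resize(p[90:330,170:400,::-1],None,fx=2.4,fy=2.4))
E
```

```text
tcp [0.4923 0.1043 0.2573] t 27.2
lid disc 998 circ [638.  217.5  35.2] rect [644.3 205.4  70.4  35.3  27.4] zmax 0.0826
knob 111 circ [637.1 219.2   9.1] rect [638.3 216.8  18.    9.5  27.5] zmax 0.0939
tumbler 597 circ [641.7 103.6  27.4] rect [641.3 103.6  53.   53.3   1.9] zmax 0.0859
lid 0
knob 0
tum 0
carton 30 [ 652.4 -107.3   28.4]
dish 103 [ 631.4 -221.2   30.7]
bowls 701 [613.7 432.1  47.7]
bottle 69 [ 646.9 -414.    14.1]
```

View pics/side5.png

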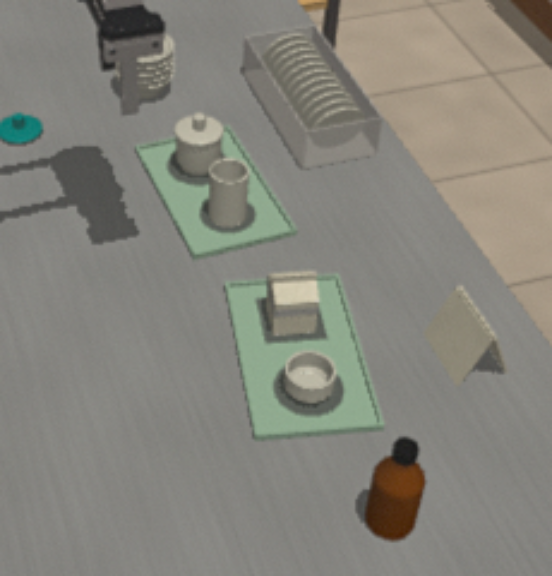

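View pics/w5.png

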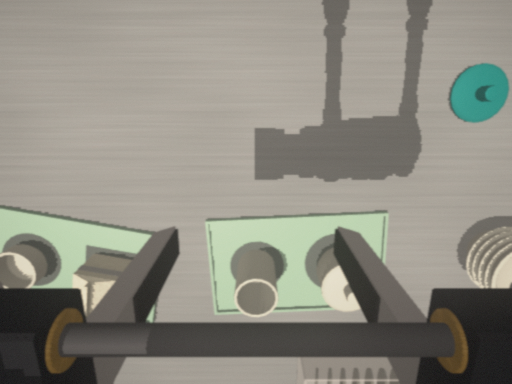

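The side view shows every item upright on its patch and the lid seated (knob at about 198,125). The wrist view agrees: tumbler at (257,297), lid knob at (350,290). The bowls and bottle are unmoved.

```bash
python3 -c "
from rig import ctrl
print(ctrl.job_done())"
```

```text
the job is handed in; nothing more can be done
None
```

Both trays are made up and the job is handed in at about 27 s of the 134 s allowed: cup with its lid seated, tumbler, carton and dish each measured within about 2 mm of their patch centres, and the bowls and bottle unmoved. The hand-in call returned no verdict.

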